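Stack the blocks on the cold pack in cutting order

TASK

Get the tissue blocks ready for sectioning: set the steel mould in the middle of the blue cold pack, its length along the pack's length, and stack the blocks squarely on it, wax side up and lengthwise like the mould: the yellow one first, the pink one on the yellow, and the green one on top, as it is cut first. Leave the cover-glass box, the petri dish and the white slide box where they are.

Things in the scene. Friction and masses are not known exactly. Their poses are not given: they have to be found in the camera images.
- gel_pack: Blue cold pack in a hard shell, 68 x 115 mm, fixed to the bench. Its flat top is 22 mm above its origin, which is the centre of the underside; y along the 115 mm length. It lies at the left or the right of the work area.
- mould: Small stainless-steel base mould (shallow metal dish), 31 x 43 x 12 mm, flared, widest at its rim, which is the top; grip it across x (31 mm) at the rim. Origin: centre of the underside; y along the 43 mm length, z up. A block set on it rests on the rim, 12 mm above its underside. About 30 g.
- yellow_block: Paraffin tissue block: cream wax on a yellow plastic cassette, 29 x 40 x 12 mm, standing wax side up. Origin: centre of the underside; y along the 40 mm length, z up. The cassette is 28 mm wide over the lower 6 mm (to be gripped across x); the wax above is 24 mm wide, 30 mm long (y from -18 to +12 mm) and flat on top. The next thing rests on the wax, 12 mm above the underside. About 20 g.
- pink_block: Paraffin tissue block: cream wax on a pink plastic cassette, 29 x 40 x 12 mm, standing wax side up. Origin: centre of the underside; y along the 40 mm length, z up. The cassette is 28 mm wide over the lower 6 mm (to be gripped across x); the wax above is 24 mm wide, 30 mm long (y from -18 to +12 mm) and flat on top. The next thing rests on the wax, 12 mm above the underside. About 20 g.
- green_block: Paraffin tissue block: cream wax on a green plastic cassette, 29 x 40 x 12 mm, standing wax side up. Origin: centre of the underside; y along the 40 mm length, z up. The cassette is 28 mm wide over the lower 6 mm (to be gripped across x); the wax above is 24 mm wide, 30 mm long (y from -18 to +12 mm) and flat on top. The next thing rests on the wax, 12 mm above the underside. About 20 g.
- cover_box: Bystander: box of cover glasses with a blue lid, 33 x 33 x 20 mm, loose. Origin: centre of the underside.
- dish: Bystander: clear round petri dish, 60 mm across, 14 mm high, loose. Origin: centre of the underside.
- slide_box: Bystander: flat white slide box, 93 x 99 x 35 mm, loose. Origin: centre of the underside. It lies on the side opposite to the blue pack.
Not all that is in view belongs to the job. What is shaped like the green_block but purple or red is not meant.

How it is judged:
By the outcome, as a careful person would: the job done as asked, in the order asked, and still so for the second after the job is handed in, with the robot touching nothing.
It also fails if it takes over 106 s, if anything falls off the work surface, if the arm or the gripper's body presses on something with over 40 N, if the wrist force passes 120 N, or if a joint passes its speed limit or range.

ROBOT

A 6-joint arm with a two-finger parallel gripper is mounted at the origin on a cart in front of the work surface, level with it; the furniture and walls round the work are solid. World frame = base frame: x ahead of the robot, y to its left, z up, the work surface at z = 0. Lengths are in mm, angles in rad, forces in N, time in s.
With the tool pointing down it reaches from about 300 to 775 mm from the base axis. Payload 14.6 kg.
Tool frame: the origin (TCP) lies between the finger pads; the fingertips stand 25 mm ahead of it and the grasp point (between the pads) lies 6 mm ahead of it; z points along the fingers, y is the line along which they close (so a half turn about z gives the same grasp; the last joint's range is limited). The gripper opens to 94 mm and grips with 3 to 60 N. Pads are 16 mm wide; open, the fingers measure 119 mm over their backs; the gripper's body (75 mm by 177 mm) begins 78 mm behind the grasp point.
Start: joints at [-1.284, 0.3, 1.521, -0, 1.321, -0.067], TCP at [190.548, -515.927, 230.446] pointing down, gripper open.
Joint ranges: [-3.03, 3.03], [-0.79, 2.21], [0.23, 2.52], [-1.04, 4.18], [0, 3.07], [-2.55, 2.55]. Speed limits (rad/s): [2.22, 2.22, 2.57, 3.14, 3.14, 3.14].

INTERFACE

Orientations are given as [roll, pitch, yaw] about the fixed x, y, z axes, in that order (R = Rz(yaw) Ry(pitch) Rx(roll)).
In Python, from cell import manip gives the robot as it stands. The module is installed in compiled form; this text tells all that it offers.
- The arm moves only by the tool step_arm, never from a script. Its argument "series" is one flat list of numbers, 5 for each row, row after row: the shift along the world's x, y, z in mm, then the turn about the world's z in rad, then the closure, from 0 (fully open) to 1 (shut). In form: [dx, dy, dz, spin, jaw, dx, dy, dz, spin, jaw, ...]. A call has 1 to 20 rows; each row shifts and turns the commanded pose from where the row before left it; what a row does not reach is not made up. A row lasts 1/8 s, in which the tool goes at most 62.5 mm and 10.7 degrees, less where a joint would pass 70% of its speed; a pose out of reach is approached as far as the arm can. A call is refused whole if a number of a shift passes 62.5 or a number of a turn 0.188, either way. A call with a gripper value outside its range is refused whole. The fingers move at their own pace and stop on an object; "squeeze" is the grip in N (left out, the last holds). Time passes only in rows, so rows that do not move let the fingers close. It gives the time, the measured TCP pose, the force, the opening and the grip force at its end, in the units of the state.
- manip.read_state(): the state, without advancing time (a new reading comes with each control period).
- manip.camera(name): name is "side" or "top" or "wrist"; returns (picture, depth): 420x560x3 uint8, blue, green, red; 420x560 float32, mm along the optical axis (not along the pixel's ray), 0 where there is no reading.
- manip.camera_info(name): a dict with "fovy" (degrees; the focal length in pixels is half the picture's height over the tangent of half this angle, whatever the lens; pixels are square), "cx", "cy" (the principal point, pixels), "k1" (the pictures are not rectified: a ray, as slopes to the right and down, at radius r is drawn at 1 + k1 r^2 times it, then the intrinsics apply), "eye" and "orientation" of the camera in the world. Camera axes: x right, y down, z forward; pixel columns grow to the right and rows downward; lengths in mm; the calibration is good to about 2 mm. A picture is of the moment at which its call begins: read the wrist's pose just before it. camera_info takes no time and is no camera call; for the wrist camera it gives the pose at the moment of the call.
- manip.sign_off(): hands the job in; it is judged then, once.
The state is a dict: "clock": time; "joints": joint angles; "qd": joint speeds; "effort": joint torques, N m; "eef_pos": TCP position; "eef_rot": TCP orientation; "wrist_force": force on the tool from outside, world axes, zero at the start; "moment": the same for the moment, N m; "finger_gap": finger opening in mm; "finger_force": force on a finger pad.
Only numpy, scipy, OpenCV 4.12 (cv2) and the standard library are available. Lean on these libraries where they do the work, as an engineer would, in place of code of your own. Each camera call takes 0.05 s, during which the arm holds its last target. There are 200 camera calls.

## Working session

There is one attempt and no reset: what is moved stays moved. The work goes in short steps, Python scripts to look and compute and a tool call to move; the robot and the scene stay as the last step left them, time stands still between calls to the robot, and variables do not carry over. Pictures are saved under pics/ and viewed, at most 14 in all, crops included, and the job is handed in when it is done.

Besides the shell and the picture viewer there is one more tool, called after "Emit:" as a command line: name --argument value ..., lists and objects as JSON in quotes. step_arm: Moves the arm, as the interface text tells. Its arguments: {"type":"object","properties":{"series":{"type":"array"},"squeeze":{"type":"number"}},"required":["series"]}

```bash
mkdir -p pics
cat > h.py <<'E'
import numpy as np, cv2
from cell import manip
from scipy.spatial.transform import Rotation as R
def rot(o):
    o=np.array(o,float)
    return o if o.shape==(3,3) else R.from_euler('xyz',o).as_matrix()
def cloud(d,i):
    h,w=d.shape; f=h/2/np.tan(np.radians(i['fovy'])/2)
    v,u=np.mgrid[:h,:w].astype(np.float32)
    K=np.array([[f,0,i['cx']],[0,f,i['cy']],[0,0,1]]); 
    p=cv2.undistortPoints(np.stack([u.ravel(),v.ravel()],1)[:,None],K,np.array([i['k1'],0,0,0.]))[:,0].reshape(h,w,2)
    c=np.dstack([p[...,0]*d,p[...,1]*d,d])
    return c@rot(i['orientation']).T+np.array(i['eye'])
def shot(n,name):
    i=manip.camera_info(n); im,d=manip.camera(n); cv2.imwrite('pics/'+name+'.png',im); np.savez(name+'.npz',im=im,d=d,P=cloud(d,i)); return im,d,i
E
python3 - <<'E'
from h import *
print(manip.read_state())
for n in('top','side'):
    im,d,i=shot(n,n+'0'); print(i)
E
```

```text
{'clock': 0.0, 'joints': array([-1.28359303e+00,  3.00472313e-01,  1.52158589e+00,  5.67859484e-06,
        1.32070396e+00, -6.66320575e-02]), 'qd': array([ 1.00065956e-03,  3.64430506e-04, -4.26762847e-04,  5.89818558e-05,
       -7.45202260e-04,  3.76944966e-04]), 'effort': array([ 1.40799177e-03, -5.31808341e+01, -3.52728868e+01,  7.08673079e-02,
        2.44989916e-02, -8.32584715e-05]), 'eef_pos': array([ 190.48864595, -515.70670834,  229.88361696]), 'eef_rot': array([-3.14042611e+00, -8.33571975e-05,  3.53833897e-01]), 'wrist_force': array([ 0.23309019, -0.12811512, -0.41325362]), 'moment': array([-0.00493725, -0.01564732,  0.06642756]), 'finger_force': 0.0, 'finger_gap': 93.99798883601491}
{'fovy': 55.29729304372829, 'cx': 275.42389439907174, 'cy': 209.92202962271702, 'k1': -0.11590756379258635, 'eye': array([422.10463682, 161.57065748, 903.25661575]), 'orientation': array([-3.0029664 ,  0.01133015, -1.5998757 ])}
{'fovy': 56.15174434755396, 'cx': 274.50829996177646, 'cy': 207.82522934301912, 'k1': -0.007603197388216688, 'eye': array([447.13984675, 900.11071286, 444.13741828]), 'orientation': array([-2.05402082,  0.01409896, -3.02079805])}
```

View pics/top0.png

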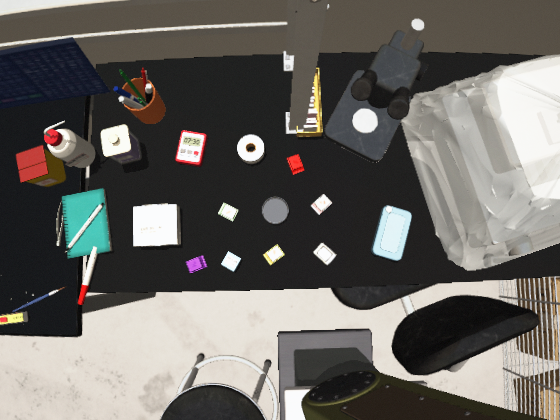

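View pics/side0.png

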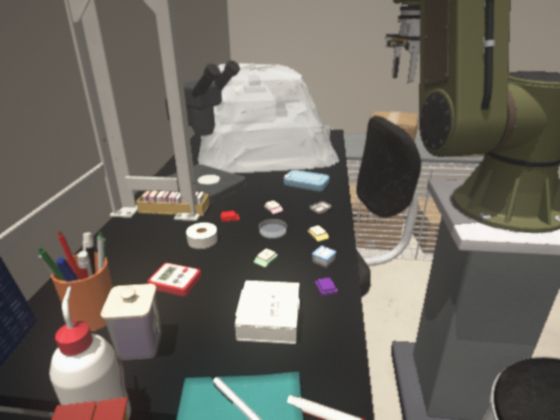

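The top view shows pink at (321,204), mould (325,254), yellow (274,254), green (228,212), pack (392,232), dish (275,210), cover box (231,261), slide box (156,226). The decoys are purple (196,264) and red (295,163). A frame stands behind the work; the side view agrees with all of this.

Run:
```python
from h import *
z=np.load('top0.npz'); P=z['P'];
for n,(u,v,r) in dict(pink=(321,204,14),mould=(325,254,14),yellow=(274,254,14),green=(228,212,14),cover=(231,261,12),pack=(392,232,36),dish=(275,210,18),slide=(156,226,32),red=(295,163,12),purple=(196,264,14)).items():
    q=P[v-r:v+r,u-r:u+r]; h=q[...,2]
    m=(h>5)&(h<60); m=m.astype(np.uint8)
    pts=q[m>0]; 
    (c,s,a)=cv2.minAreaRect(pts[:,:2].astype(np.float32)); print(n,np.round(c),np.round(s),round(a),np.round(np.percentile(h[m>0],[5,50,95])), 'bg',np.round(np.median(h[m==0]),1))
for u,v in((305,100),(313,20),(290,60),(310,130)): print(u,v,P[v,u].round())
shot('wrist','w0')
i=manip.camera_info('wrist');print(i)
```

```text
pink [557.  59.] [37. 36.] 43 [ 6. 11. 14.] bg 0.4
mould [443.  58.] [63. 31.] 45 [ 5.  8. 12.] bg 0.5
yellow [450. 173.] [29. 35.] 34 [ 6. 11. 14.] bg 0.6
green [548. 275.] [37. 28.] 59 [ 5. 11. 14.] bg 0.6
cover [436. 270.] [33. 33.] 60 [18. 21. 23.] bg 0.4
pack [ 500. -111.] [117. 161.] 79 [15. 22. 25.] bg 0.2
dish [548. 169.] [59. 58.] 87 [ 5. 13. 16.] bg 1.0
slide [520. 443.] [ 95. 115.] 2 [23. 35. 37.] bg 0.4
red [656. 120.] [33. 28.] 20 [ 6. 11. 15.] bg 0.4
purple [425. 349.] [45. 34.] 32 [ 6. 11. 14.] bg 0.5
305 100 [738. 103. 170.]
313 20 [737. 109. 433.]
290 60 [914. 122.   5.]
310 130 [729.  83.  18.]
{'fovy': 63.010476962539954, 'cx': 277.72257041365236, 'cy': 215.14491285557222, 'k1': -0.02401792956252445, 'eye': array([ 251.92229226, -492.23586712,  384.1842187 ]), 'orientation': array([ 2.91158232e+00,  2.05174237e-03, -1.21639896e+00])}
```

View pics/w0.png

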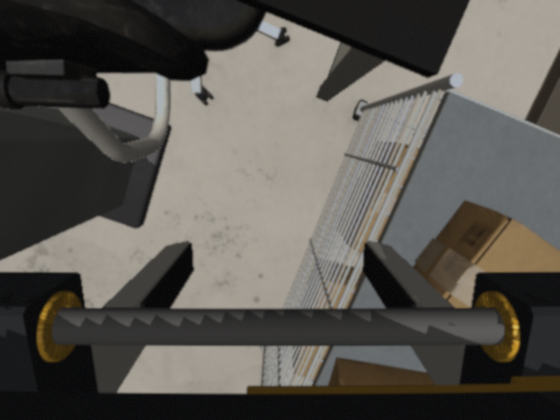

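The wrist camera sits about 66 mm off the TCP towards tool +x, with the fingers in the lower part of the image. I'll move over the work area at yaw 0 for one close look at everything.

Emit:
step_arm --series '[30, 33, 0, -0.022, 0, 30, 33, 0, -0.022, 0, 30, 33, 0, -0.022, 0, 30, 33, 0, -0.022, 0, 30, 33, 0, -0.022, 0, 30, 33, 0, -0.022, 0, 30, 33, 0, -0.022, 0, 30, 33, 0, -0.022, 0, -10, 42, 0, -0.022, 0, -10, 42, 0, -0.022, 0, -10, 42, 0, -0.022, 0, -10, 42, 0, -0.022, 0, -10, 42, 0, -0.022, 0, -10, 42, 0, -0.022, 0, -10, 42, 0, -0.022, 0, -10, 42, 0, -0.022, 0, 0, 0, 0, 0, 0, 0, 0, 0, 0, 0]'

```text
clock: 2.4
eef_pos: [350.6, 83.7, 230.4]
eef_rot: [3.141, 0.0, 0.002]
wrist_force: [0.3, -0.3, 0.8]
finger_gap: 93.7
finger_force: 0.0
```

Run:
```python
from h import *
s=manip.read_state();print(s['eef_pos'],s['eef_rot'])
shot('wrist','w1')
```

```text
[350.62057227  83.7392043  230.39105387] [3.14140586e+00 6.95852456e-05 2.49508636e-03]
```

View pics/w1.png

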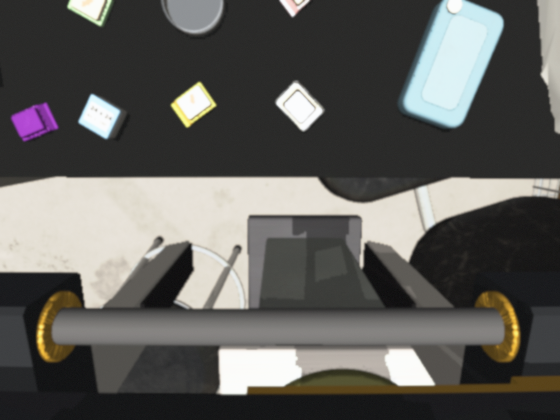

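The view shows the mould (300,105), yellow (193,104) and the pack (452,62), with pink and green cut off at the top. I'll go 75 mm further forward.

Emit:
step_arm --series '[25, 0, 0, 0, 0, 25, 0, 0, 0, 0, 25, 0, 0, 0, 0, 0, 0, 0, 0, 0, 0, 0, 0, 0, 0]'

```text
clock: 3.08
eef_pos: [425.1, 83.4, 230.2]
eef_rot: [3.141, 0.001, 0.001]
wrist_force: [0.4, 0.1, -0.1]
finger_gap: 94.0
finger_force: 0.0
```

Run:
```python
from h import *
s=manip.read_state();print(s['eef_pos'],s['eef_rot'])
im,d,i=shot('wrist','w2')
print(i)
cv2.imwrite('pics/w2b.png',cv2.resize(im[:260],(800,371),interpolation=cv2.INTER_CUBIC))
```

```text
[425.06914436  83.42515255 230.22191673] [3.14148045e+00 7.28517366e-04 7.40019203e-04]
{'fovy': 63.010476962539954, 'cx': 277.72257041365236, 'cy': 215.14491285557222, 'k1': -0.02401792956252445, 'eye': array([490.60574467,  84.54939545, 384.32425172]), 'orientation': array([ 2.91048131e+00,  5.37105797e-04, -1.56943404e+00])}
```

View pics/w2b.png

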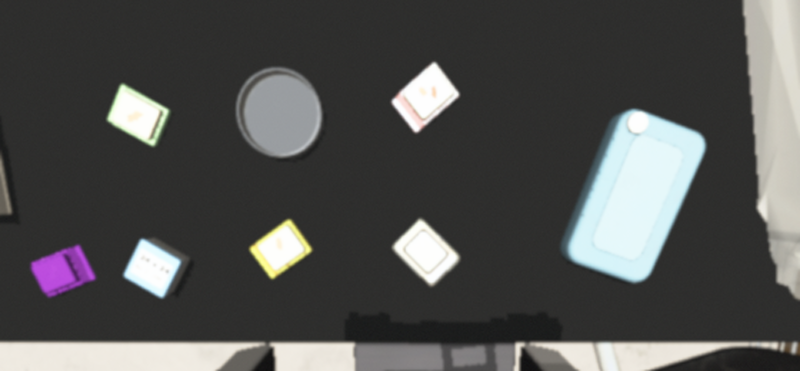

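```bash
cat > m.py <<'E'
from h import *
def meas(f,seeds,zlo=3.0):
    z=np.load(f+'.npz'); P=z['P'];H=P[...,2]
    n,lab=cv2.connectedComponents((((H>zlo)&(H<60))).astype(np.uint8)[:330],connectivity=4)
    for k,(x,y,top) in seeds.items():
        dd=np.hypot(P[...,0]-x,P[...,1]-y)[:330]; v,u=np.unravel_index(np.argmin(dd),dd.shape)
        w=lab[max(v-4,0):v+5,max(u-4,0):u+5]; w=w[w>0]
        if not len(w): print(k,'none');continue
        l=np.bincount(w).argmax(); m=(lab==l)
        q=P[:330][m]; (c,s,a)=cv2.minAreaRect(q[:,:2].astype(np.float32))
        if s[0]>s[1]: a+=90   # direction of long axis: s[1] dir = a+90
        t=q[q[:,2]>top-3]; (ct,st,at)=cv2.minAreaRect(t[:,:2].astype(np.float32))
        if st[0]>st[1]: at+=90
        print(k,'foot',np.round(c,1),np.round(s,1),'yawY-90=%.1f'%(((a+90)%180)-90),'| top',np.round(ct,1),np.round(st,1),'%.1f'%(((at+90)%180)-90),'meantop',t.mean(0).round(1),'n',len(q))
E
python3 - <<'E'
from m import *
meas('w2',dict(pink=(557,59,12),mould=(443,58,12),yellow=(450,173,12),green=(548,275,12),pack=(500,-111,22),dish=(548,169,14),cover=(436,270,20),red=(656,120,12)))
E
```

```text
pink foot [559.9  63.2] [29.5 35.8] yawY-90=40.6 | top [560.5  62.5] [23.3 29.7] 40.0 meantop [560.   62.6  11.3] n 982
mould foot [448.   61.1] [0. 0.] yawY-90=0.0 | top [0. 0.] [0. 0.] 0.0 meantop [nan nan nan] n 1
yellow foot [448.6 174.2] [29.3 35.8] yawY-90=34.7 | top [449.1 173.4] [23.4 29.9] 34.3 meantop [449.1 173.3  11.7] n 818
green foot [545.9 274.5] [37.6 29.6] yawY-90=-29.7 | top [545.5 273.3] [29.7 23.6] -30.5 meantop [545.3 273.   11.5] n 967
pack foot [486.7 -89.2] [ 69.7 115.3] yawY-90=71.6 | top [486.8 -89. ] [ 68.6 114.7] 71.8 meantop [488.3 -88.6  22. ] n 7594
dish foot [551.7 171.5] [0. 0.] yawY-90=0.0 | top [0. 0.] [0. 0.] 0.0 meantop [nan nan nan] n 1
cover foot [434.7 269.7] [33.2 33.7] yawY-90=58.9 | top [434.7 269.7] [33.2 33.7] 58.9 meantop [434.9 269.   20.2] n 1148
red nonem.py:14: RuntimeWarning: Mean of empty slice.
  print(k,'foot',np.round(c,1),np.round(s,1),'yawY-90=%.1f'%(((a+90)%180)-90),'| top',np.round(ct,1),np.round(st,1),'%.1f'%(((at+90)%180)-90),'meantop',t.mean(0).round(1),'n',len(q))
  ret = um.true_divide(
```

Run:
```python
from m import *
z=np.load('w2.npz');P=z['P'];im=z['im']
for n,c,y in(('pink',(560.2,62.6),40.3),('yellow',(449.1,173.4),34.5),('green',(545.4,273.2),-30)):
    a=np.radians(y); d=P[...,:2]-np.array(c); l=d@[-np.sin(a),np.cos(a)]; w=d@[np.cos(a),np.sin(a)]
    print(n,[(b,round(float(np.median(P[...,2][k])),1),im[k].mean(0).astype(int).tolist()) for b in range(-25,27,2) for k in [(abs(w)<7)&(abs(l-b)<1)]])
hsv=cv2.cvtColor(im,cv2.COLOR_BGR2HSV)
m=(im.min(2)>60); m[230:]=0
n,lab,st,ce=cv2.connectedComponentsWithStats(m.astype(np.uint8))
for j in range(1,n):
    if st[j,4]>300: print(j,st[j],ce[j])
l=lab[175,300] or lab[160,300]
q=np.argwhere(lab==l)[:,::-1].astype(np.float32)
box=cv2.boxPoints(cv2.minAreaRect(q)); print(box)
i=manip.camera_info('wrist')
f=210/np.tan(np.radians(i['fovy'])/2)
K=np.array([[f,0,i['cx']],[0,f,i['cy']],[0,0,1]])
def plane(uv,h):
    p=cv2.undistortPoints(np.float32(uv)[:,None],K,np.array([i['k1'],0,0,0.]))[:,0]
    r=np.c_[p,np.ones(len(p))]@rot(i['orientation']).T; e=np.array(i['eye']); return (e+r*((h-e[2])/r[:,2])[:,None])[:,:2]
W=plane(q,12).astype(np.float32); print('mould',cv2.minAreaRect(W))
print(W.mean(0), P[165:185,290:310,2].round(0)[::4,::3])
```

```text
pink [(-25, -0.1, [44, 45, 45]), (-23, -0.4, [44, 45, 45]), (-21, -0.0, [50, 51, 51]), (-19, 0.1, [129, 133, 135]), (-17, 5.3, [226, 232, 232]), (-15, 9.4, [247, 250, 250]), (-13, 11.2, [252, 253, 253]), (-11, 11.8, [254, 254, 254]), (-9, 11.3, [254, 254, 254]), (-7, 11.3, [252, 253, 253]), (-5, 11.3, [240, 246, 252]), (-3, 11.5, [232, 242, 252]), (-1, 11.6, [243, 248, 252]), (1, 11.3, [245, 250, 253]), (3, 11.6, [241, 250, 253]), (5, 11.6, [251, 252, 253]), (7, 10.9, [254, 254, 253]), (9, 11.3, [254, 254, 254]), (11, 11.3, [254, 254, 253]), (13, 11.2, [247, 250, 250]), (15, 7.0, [193, 205, 232]), (17, 3.5, [216, 221, 250]), (19, 1.3, [240, 241, 252]), (21, 0.8, [252, 252, 252]), (23, 0.1, [187, 185, 189]), (25, -0.3, [57, 58, 60])]
yellow [(-25, 309.0, [49, 49, 50]), (-23, 0.0, [51, 53, 53]), (-21, -0.2, [44, 45, 45]), (-19, 0.1, [46, 54, 56]), (-17, 1.2, [91, 168, 172]), (-15, 6.8, [161, 233, 234]), (-13, 11.4, [242, 249, 249]), (-11, 11.8, [252, 254, 253]), (-9, 11.6, [252, 254, 254]), (-7, 11.8, [252, 254, 254]), (-5, 11.5, [250, 253, 254]), (-3, 11.9, [246, 251, 253]), (-1, 11.9
[... 1548 characters left out ...]
95287187 176.47201767]
9 [  85  166   47   44 1292] [107.94736842 186.82662539]
11 [ 22 175  30  32 560] [ 36.39821429 190.38035714]
[[271.50003 172.50002]
 [294.00003 150.00002]
 [324.50003 180.50002]
 [302.00003 203.00002]]
mould ((446.09930419921875, 62.66505813598633), (47.2563591003418, 34.70903396606445), 45.03380584716797)
[446.18723   62.843285] [[ 6.  1.  2.  1.  6.  9.  0.]
 [-0. -1.  0. -1.  1.  6.  6.]
 [ 2.  1.  1.  1.  0.  1.  2.]
 [ 2.  1.  0.  1.  1.  1.  2.]
 [ 1.  1.  1.  2. -1. -0.  2.]]
  return _methods._mean(a, axis=axis, dtype=dtype,
  ret = ret.dtype.type(ret / rcount)
<stdin>:5: RuntimeWarning: Mean of empty slice.
  ret = um.true_divide(
<stdin>:5: RuntimeWarning: invalid value encountered in cast
```

Colour extents run from -17 to +23 mm about each wax centre, which confirms the origins and y directions. In mm and degrees:

| Object | x, y | Yaw |
|---|---|---|
| pink | (558, 65) | 40 |
| yellow | (447.5, 176) | 34.5 |
| green | (547, 276) | -30 |
| mould | (446, 63) | -45 |
| pack | (487, -89) | 71.7 |

I'll go over the mould at tool yaw 45° with the jaws partly closed.

Emit:
step_arm --series '[4, -4, -10, 0.157, 0.45, 4, -4, -20, 0.157, 0.45, 4, -4, -20, 0.157, 0.45, 5, -4, -20, 0.157, 0.45, 4, -4.6, -20, 0.157, 0.45, 0, 0, 0, 0, 0.45, 0, 0, 0, 0, 0.45]' --squeeze 15

```text
clock: 4.0
eef_pos: [446.6, 63.6, 141.4]
eef_rot: [3.141, -0.001, 0.783]
wrist_force: [0.1, -0.1, 0.8]
finger_gap: 51.7
finger_force: 0.0
```

```bash
cat >> m.py <<'E'
def plane(i,uv,h):
    f=210/np.tan(np.radians(i['fovy'])/2)
    K=np.array([[f,0,i['cx']],[0,f,i['cy']],[0,0,1]])
    p=cv2.undistortPoints(np.float32(uv)[:,None],K,np.array([i['k1'],0,0,0.]))[:,0]
    r=np.c_[p,np.ones(len(p))]@rot(i['orientation']).T; e=np.array(i['eye']); return (e+r*((h-e[2])/r[:,2])[:,None])[:,:2].astype(np.float32)
def look(name,x,y,h,thr=110):
    i=manip.camera_info('wrist'); s=manip.read_state(); im,d,_=shot('wrist',name)
    m=(im.min(2)>thr).astype(np.uint8)
    n,lab,st,ce=cv2.connectedComponentsWithStats(m)
    W=plane(i,ce[1:],h); j=1+np.argmin(np.hypot(*(W-[x,y]).T)+1e3*(st[1:,4]<150))
    q=plane(i,np.argwhere(lab==j)[:,::-1],h); print(s['eef_pos'].round(1),np.round(np.degrees(s['eef_rot']),2)); print('blob',st[j],'centre',cv2.minAreaRect(q),q.mean(0))
E
python3 - <<'E'
from m import *
look('w3',446,63,12)
E
```

```text
[446.6  63.6 141.4] [ 1.7996e+02 -5.0000e-02  4.4880e+01]
blob [ 260  190   39   52 1873] centre ((446.1810607910156, 62.836097717285156), (44.468360900878906, 32.02733612060547), 45.67668533325195) [446.61902   63.173496]
```

View pics/w3.png

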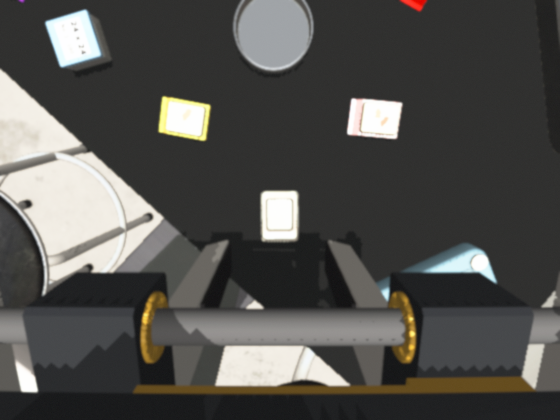

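The mould lies between the fingers at (280,216). It measures 44x32 mm at (446.2, 62.8), so I'll descend and grip.

Emit:
step_arm --series '[-0.4, -0.7, -22, 0.01, 0.45, 0, 0, -22, 0, 0.45, 0, 0, -22, 0, 0.45, 0, 0, -22, 0, 0.45, 0, 0, -15, 0, 0.45, 0, 0, -10, 0, 0.45, 0, 0, 0, 0, 0.45, 0, 0, 0, 0, 0.6, 0, 0, 0, 0, 0.7, 0, 0, 0, 0, 1, 0, 0, 0, 0, 1, 0, 0, 0, 0, 1, 0, 0, 0, 0, 1]'

```text
clock: 5.68
eef_pos: [446.4, 62.8, 27.8]
eef_rot: [3.141, -0.001, 0.797]
wrist_force: [-0.6, 0.5, 5.6]
finger_gap: 30.4
finger_force: 15.0
```

Emit:
step_arm --series '[0, 0, 15, 0, 1, 0, 0, 25, 0, 1, 0, 0, 25, 0, 1, 5, -19, 0, -0.139, 1, 5, -19, 0, -0.139, 1, 5, -19, 0, -0.139, 1, 5, -19, 0, -0.139, 1, 5, -19, 0, -0.139, 1, 5, -19, 0, -0.139, 1, 5, -19, 0, -0.139, 1, 5.4, -18.9, 0, -0.142, 1, 0, 0, 0, 0, 1, 0, 0, 0, 0, 1]'

```text
clock: 7.3
eef_pos: [486.4, -88.7, 92.8]
eef_rot: [-3.141, -0.0, -0.315]
wrist_force: [1.3, -0.1, -0.1]
finger_gap: 30.3
finger_force: 15.0
```

Run:
```python
from m import *
s=manip.read_state();print(s['eef_pos'],np.degrees(s['eef_rot']))
shot('wrist','w4')
meas('w4',dict(pack=(530,-100,22),pink=(560,63,12)))
```

```text
[486.3519572  -88.66001608  92.7821091 ] [-1.79994200e+02 -2.57306389e-04 -1.80653697e+01]
pack foot [509.6 -97.1] [68.2 67.1] yawY-90=-18.9 | top [509.4 -97. ] [67.6 67.3] -18.3 meantop [514.2 -98.9  22.2] n 8463
pink foot [559.6  62.5] [29.9 37. ] yawY-90=40.2 | top [560.3  61.4] [23.9 29.9] 40.9 meantop [560.3  60.8  11.5] n 1951
```

View pics/w4.png

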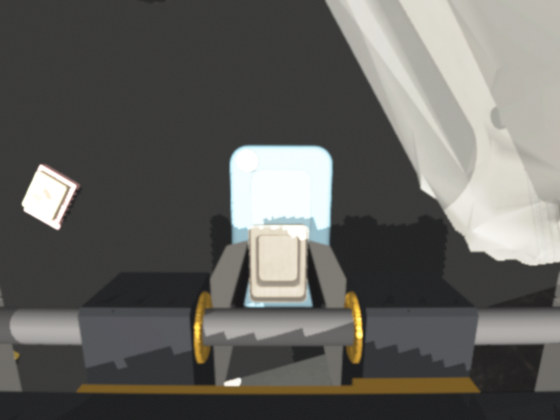

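The mould is held squarely and centred across the pack: the mould is at (278,262) and the pack's edges are at columns 230 to 331. The far edge agrees with a centre of (486.9, -89.4). Lowering it now.

Emit:
step_arm --series '[0.4, -0.6, -12, -0.004, 1, 0, 0, -14, 0, 1, 0, 0, -10, 0, 1, 0, 0, -5, 0, 1, 0, 0, -1.5, 0, 1, 0, 0, 0, 0, 1, 0, 0, 0, 0, 1]'

```text
clock: 8.22
eef_pos: [487.1, -89.8, 50.2]
eef_rot: [-3.142, -0.001, -0.322]
wrist_force: [-1.2, -0.0, -0.4]
finger_gap: 30.3
finger_force: 15.0
```

Emit:
step_arm --series '[0, 0, -0.5, 0, 1, 0, 0, -0.3, 0, 1, 0, 0, 0, 0, 0.6, 0, 0, 0, 0, 0.45, 0, 0, 0, 0, 0.45, 0, 0, 10, 0, 0.45, 0, 0, 30, 0, 0.45, 0, 0, 40, 0, 0.45, 0, 0, 30, 0, 0.45, 0, 0, 0, 0, 0.45, 0, 0, 0, 0, 0.45]'

```text
clock: 9.6
eef_pos: [486.6, -89.6, 158.7]
eef_rot: [3.142, 0.001, -0.322]
wrist_force: [-0.1, 0.2, -0.9]
finger_gap: 51.7
finger_force: 0.0
```

```bash
cat > pk.py <<'E'
from m import *
import sys
def stack(name,h):
    "pack and topmost item rect from the wrist camera"
    i=manip.camera_info('wrist'); im,d,_=shot('wrist',name); P=np.load(name+'.npz')['P']; H=P[...,2]
    hsv=cv2.cvtColor(im,cv2.COLOR_BGR2HSV)
    g=plane(i,np.argwhere(H<1e9)[:,::-1],h).reshape(420,560,2)
    near=np.hypot(g[...,0]-487,g[...,1]+89.3)<32
    m=(near&(hsv[...,1]<int(sys.argv[3]) )&(im.min(2)>90)).astype(np.uint8) if h==34 else (near&(H>h-3)&(H<h+4)).astype(np.uint8)
    n,lab,st,ce=cv2.connectedComponentsWithStats(m); j=1+np.argmax(st[1:,4])
    q=g[lab==j]; print('item',cv2.minAreaRect(q),q.mean(0)); cv2.imwrite('pics/'+name+'m.png',np.hstack([im[60:340,150:450],cv2.merge([(lab==j).astype(np.uint8)*255]*3)[60:340,150:450]]))
stack(sys.argv[1],float(sys.argv[2]))
E
python3 pk.py w5 34 30; python3 -c "
from m import *
meas('w5',dict(pack=(520,-100,22)))"
```

```text
item ((490.2892150878906, -92.23371887207031), (58.28300094604492, 56.68820571899414), 10.599937438964844) [495.67636 -92.65905]
pack foot [486.6 -89.4] [ 68.1 115.1] yawY-90=71.7 | top [486.7 -89.5] [ 67.6 114.9] 71.8 meantop [489.5 -90.4  23.1] n 9749
```

View pics/w5m.png

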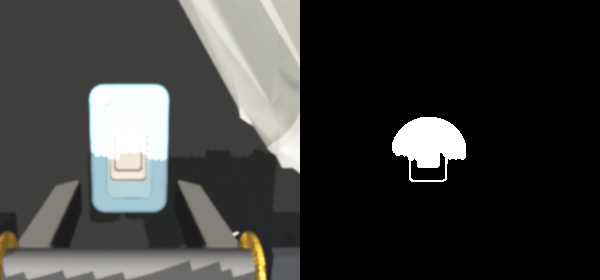

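The mould sits squarely on the pack, with its rim around columns 260–297 and its bottom edge near row 241. Glare spoils the colour mask, so I'll use depth from the same picture.

Run:
```python
from m import *
z=np.load('w5.npz');P=z['P'];a=np.radians(71.75)
d=P[...,:2]-np.array([486.65,-89.45]); l=d@[-np.sin(a),np.cos(a)]; w=d@[np.cos(a),np.sin(a)]
H=P[...,2]; m=(H>29)&(H<38)&(abs(l)<45)&(abs(w)<30)
q=np.stack([w[m],l[m]],1).astype(np.float32); print(m.sum(),cv2.minAreaRect(q),np.percentile(q,[1,99],axis=0))
lab=cv2.cvtColor(z['im'],cv2.COLOR_BGR2LAB)
for b in range(-28,30,2):
    k=(abs(w)<8)&(abs(l-b)<1); print(b,np.median(H[k]).round(1),np.median(lab[k],0), end=' ; ')
```

```text
659 ((1.048269271850586, 1.7503108978271484), (43.500465393066406, 30.97037696838379), 89.3089370727539) [[-14.39197643 -19.81469521]
 [ 16.48648785  23.12310127]]
  return _methods._mean(a, axis=axis, dtype=dtype,
  ret = ret.dtype.type(ret / rcount)
  ret = um.true_divide(
```

The rim measures 43.5x31, as it should. It sits (1.0, 1.8) mm off the pack centre and within 0.7° of square, which is good. Next is yellow, at tool yaw 124.5°.

Emit:
step_arm --series '[-2.8, 18.9, -1.3, 0.178, 0.45, -2.8, 18.9, -1.3, 0.178, 0.45, -2.8, 18.9, -1.3, 0.178, 0.45, -2.8, 18.9, -1.3, 0.178, 0.45, -2.8, 18.9, -1.3, 0.178, 0.45, -2.8, 18.9, -1.3, 0.178, 0.45, -2.8, 18.9, -1.3, 0.178, 0.45, -2.8, 18.9, -1.3, 0.178, 0.45, -2.8, 18.9, -1.3, 0.178, 0.45, -2.8, 18.9, -1.3, 0.178, 0.45, -2.8, 18.9, -1.3, 0.178, 0.45, -2.8, 18.9, -1.3, 0.178, 0.45, -2.8, 18.9, -1.3, 0.178, 0.45, -2.8, 18.9, -1.3, 0.178, 0.45, 0, 0, 0, 0, 0.45, 0, 0, 0, 0, 0.45]'

```text
clock: 11.65
eef_pos: [447.6, 174.4, 140.5]
eef_rot: [-3.141, -0.0, 2.166]
wrist_force: [0.5, 0.4, -0.2]
finger_gap: 51.9
finger_force: 0.0
```

Run:
```python
from m import *
s=manip.read_state();print(s['eef_pos'],np.degrees(s['eef_rot']))
shot('wrist','w6')
meas('w6',dict(yellow=(448.6,174,12)))
```

```text
[447.62638081 174.35369035 140.47821546] [-1.79944962e+02 -1.00369721e-02  1.24095055e+02]
yellow foot [449. 174.] [28.7 35.5] yawY-90=34.0 | top [449.  173.1] [22.4 29.3] 34.5 meantop [448.9 173.4  11.5] n 1298
```

Emit:
step_arm --series '[-0.3, 1.4, -22, 0.006, 0.45, 0, 0, -22, 0, 0.45, 0, 0, -22, 0, 0.45, 0, 0, -22, 0, 0.45, 0, 0, -16, 0, 0.45, 0, 0, -9, 0, 0.45, 0, 0, -1, 0, 0.45, 0, 0, 0, 0, 0.6, 0, 0, 0, 0, 0.7, 0, 0, 0, 0, 1, 0, 0, 0, 0, 1, 0, 0, 0, 0, 1, 0, 0, 0, 0, 1]'

```text
clock: 13.32
eef_pos: [447.7, 176.4, 27.3]
eef_rot: [3.141, 0.0, 2.176]
wrist_force: [-0.9, -0.5, 5.8]
finger_gap: 28.5
finger_force: 15.0
```

Emit:
step_arm --series '[0, 0, 15, 0, 1, 0, 0, 25, 0, 1, 0, 0, 30, 0, 1, 0, 0, 23, 0, 1, 6.7, -23.2, 0, 0.054, 1, 6.7, -23.2, 0, 0.054, 1, 6.7, -23.2, 0, 0.054, 1, 6.7, -23.2, 0, 0.054, 1, 6.7, -23.2, 0, 0.054, 1, 6.7, -23.2, 0, 0.054, 1, 6.7, -23.2, 0, 0.054, 1, 6.7, -23.2, 0, 0.054, 1, 6.7, -23.2, 0, 0.054, 1, 6.7, -23.2, 0, 0.054, 1, 6.7, -23.2, 0, 0.054, 1, 6.7, -23.2, 0, 0.054, 1, 0, 0, 0, 0, 1, 0, 0, 0, 0, 1]'

```text
clock: 15.58
eef_pos: [527.6, -101.6, 120.3]
eef_rot: [3.141, -0.0, 2.823]
wrist_force: [-0.2, -0.4, -0.2]
finger_gap: 28.0
finger_force: 15.0
```

```bash
cat > st.py <<'E'
from m import *
def rel(name,top,zmin=None,new=True):
    s=manip.read_state()
    if new: shot('wrist',name)
    z=np.load(name+'.npz');P=z['P'];H=P[...,2];a=np.radians(71.75)
    d=P[...,:2]-np.array([486.65,-89.45]); l=d@[-np.sin(a),np.cos(a)]; w=d@[np.cos(a),np.sin(a)]
    def rect(m,t):
        q=np.stack([w[m],l[m]],1).astype(np.float32)
        if len(q)<30: print(t,'few');return
        print(t,m.sum(),[np.round(v,2) for v in cv2.minAreaRect(q)],'z',np.median(H[m]).round(1))
    rect((H>top-4)&(H<top+3)&(abs(l)<40)&(abs(w)<30),'stack top')
    t=(s['eef_pos'][:2]-[486.65,-89.45]); wt,lt=t@[np.cos(a),np.sin(a)],t@[-np.sin(a),np.cos(a)]
    print('tcp w,l',wt.round(2),lt.round(2),s['eef_pos'].round(1),np.degrees(s['eef_rot'])[2].round(2))
    und=s['eef_pos'][2]-26.8   # underside of the held block
    rect((abs(H-und-11.5)<2.5)&(abs(l-lt)<30)&(abs(w-wt)<13.5),'held wax')
E
python3 -c "
from st import *
rel('w7',34)"
```

```text
stack top 366 [array([0.78, 0.82]), array([31.07, 42.72]), np.float64(0.02)] z 32.7
tcp w,l 1.32 -42.71 [ 527.6 -101.6  120.3] 161.74
held wax 2260 [array([  0.95, -46.37]), array([25.7 , 29.71]), np.float64(0.92)] z 104.4
```

View pics/w7.png

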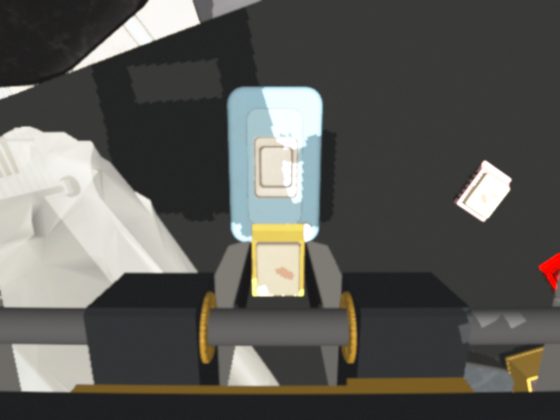

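Mould and held yellow are both visible: the mould at (275,168) and yellow at (278,265), exposed end forward. The shift needed is (-42.0, 13.7), then down.

Emit:
step_arm --series '[-14, 4.6, 0, 0, 1, -14, 4.6, 0, 0, 1, -14, 4.5, 0, 0, 1, 0, 0, -15, 0, 1, 0, 0, -20, 0, 1, 0, 0, -14, 0, 1, 0, 0, -6, 0, 1, 0, 0, -3, 0, 1, 0, 0, 0, 0, 1, 0, 0, 0, 0, 1]'

```text
clock: 16.88
eef_pos: [486.1, -88.5, 62.4]
eef_rot: [3.142, 0.001, 2.824]
wrist_force: [0.4, 0.5, -0.3]
finger_gap: 28.1
finger_force: 15.0
```

Emit:
step_arm --series '[-0.5, 0.6, 0, 0, 1, 0, 0, -0.6, 0, 1, 0, 0, -0.5, 0, 1, 0, 0, 0, 0, 1]'

```text
clock: 17.38
eef_pos: [485.4, -87.8, 61.3]
eef_rot: [3.142, 0.0, 2.824]
wrist_force: [-2.8, 1.1, 6.2]
finger_gap: 28.0
finger_force: 15.0
```

Contact (6 N). I'll release, rise and back off so the same view is available again.

Emit:
step_arm --series '[0, 0, 0, 0, 0.65, 0, 0, 0, 0, 0.6, 0, 0, 0, 0, 0.5, 0, 0, 5, 0, 0.5, 0, 0, 20, 0, 0.5, 0, 0, 35, 0, 0.5, 14, -5, 15, 0, 0.5, 14, -5, 0, 0, 0.5, 14, -5, 0, 0, 0.5, 0, 0, 0, 0, 0.5, 0, 0, 0, 0, 0.5]'

```text
clock: 18.75
eef_pos: [526.9, -102.6, 135.8]
eef_rot: [-3.142, -0.0, 2.824]
wrist_force: [0.6, 0.1, -0.2]
finger_gap: 47.2
finger_force: 0.0
```

Run:
```python
from st import *
rel('w8',46)
z=np.load('w8.npz');P=z['P'];H=P[...,2];a=np.radians(71.75)
d=P[...,:2]-np.array([486.65,-89.45]); l=d@[-np.sin(a),np.cos(a)]; w=d@[np.cos(a),np.sin(a)]
m=(H>44)&(H<50)&(abs(l)<40)&(abs(w)<30); print(P[m].mean(0), w[m].mean(), l[m].mean())
```

```text
stack top 1344 [array([ 1.98, -2.06]), array([23.29, 28.62]), np.float64(0.19)] z 45.6
tcp w,l 0.08 -42.32 [ 526.9 -102.6  135.8] 161.8
held wax few
[489.11713049 -88.1609726   45.60891149] 1.9968041730100998 -1.939354947145754
```

View pics/w8.png

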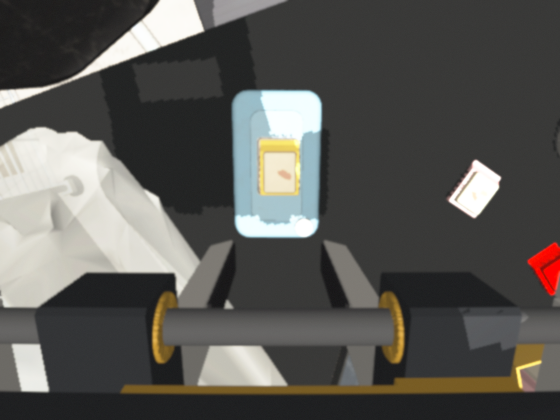

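Yellow's origin is (2.0, 0.9) against the mould's (0.9, 1.2), and it is square, so it is good to about 1 mm. Next is pink, which has already been measured twice.

Emit:
step_arm --series '[3.9, 20.9, 0, -0.069, 0.45, 3.9, 20.9, 0, -0.069, 0.45, 3.9, 20.9, 0, -0.069, 0.45, 3.9, 20.9, 0, -0.069, 0.45, 3.9, 20.9, 0, -0.069, 0.45, 3.9, 20.9, 0, -0.069, 0.45, 3.9, 20.9, 0, -0.069, 0.45, 4.1, 20.9, 0, -0.068, 0.45, 0, 0, -25, 0, 0.45, 0, 0, -25, 0, 0.45, 0, 0, -20, 0, 0.45, 0, 0, 0, 0, 0.45, 0, 0, 0, 0, 0.45]'

```text
clock: 20.42
eef_pos: [559.0, 64.4, 66.8]
eef_rot: [3.141, 0.001, 2.273]
wrist_force: [-0.3, 0.2, -1.0]
finger_gap: 51.7
finger_force: 0.0
```

Run:
```python
from m import *
s=manip.read_state();print(s['eef_pos'],np.degrees(s['eef_rot']))
z=shot('wrist','w9')
meas('w9',dict(pink=(560,63,12)))
```

```text
[559.01674605  64.417384    66.82625375] [1.79950589e+02 3.59851412e-02 1.30221817e+02]
pink foot [560.1  62.5] [29.2 35.4] yawY-90=39.3 | top [560.2  62.3] [23.3 29.1] 39.6 meantop [559.8  62.7  11.5] n 2220
```

Emit:
step_arm --series '[-0.7, 0.4, -15, -0.008, 0.45, 0, 0, -15, 0, 0.45, 0, 0, -8, 0, 0.45, 0, 0, -2, 0, 0.45, 0, 0, 0, 0, 0.6, 0, 0, 0, 0, 0.7, 0, 0, 0, 0, 1, 0, 0, 0, 0, 1, 0, 0, 0, 0, 1, 0, 0, 0, 0, 1]'

```text
clock: 21.72
eef_pos: [558.2, 64.8, 26.0]
eef_rot: [3.141, 0.0, 2.265]
wrist_force: [0.7, -0.2, 1.9]
finger_gap: 27.9
finger_force: 15.0
```

Emit:
step_arm --series '[0, 0, 15, 0, 1, 0, 0, 30, 0, 1, 0, 0, 35, 0, 1, 0, 0, 30, 0, 1, -3.7, -20.8, 0, 0.07, 1, -3.7, -20.8, 0, 0.07, 1, -3.7, -20.8, 0, 0.07, 1, -3.7, -20.8, 0, 0.07, 1, -3.7, -20.8, 0, 0.07, 1, -3.7, -20.8, 0, 0.07, 1, -3.7, -20.8, 0, 0.07, 1, -3.7, -20.8, 0, 0.067, 1, 0, 0, 0, 0, 1, 0, 0, 0, 0, 1]'

```text
clock: 23.48
eef_pos: [528.6, -101.2, 136.3]
eef_rot: [3.141, 0.0, 2.821]
wrist_force: [0.0, 0.5, 0.1]
finger_gap: 28.3
finger_force: 15.0
```

```bash
sed -i 's/-26.8 /-26.2 /' st.py; python3 -c "
from st import *
rel('w10',46)"
```

```text
stack top 1357 [array([ 1.88, -2.26]), array([23.26, 29.3 ]), np.float64(0.06)] z 45.5
tcp w,l 1.98 -43.48 [ 528.6 -101.2  136.3] 161.61
held wax 2317 [array([  1.57, -47.17]), array([25.7 , 29.75]), np.float64(0.71)] z 121.8
```

Emit:
step_arm --series '[-14.2, 4.6, 0, 0, 1, -14.2, 4.6, 0, 0, 1, -14.3, 4.7, 0, 0.002, 1, 0, 0, -15, 0, 1, 0, 0, -22, 0, 1, 0, 0, -16, 0, 1, 0, 0, -7, 0, 1, 0, 0, -2.5, 0, 1, 0, 0, 0, 0, 1, 0, 0, 0, 0, 1]'

```text
clock: 24.78
eef_pos: [486.0, -87.8, 73.8]
eef_rot: [3.142, 0.001, 2.824]
wrist_force: [0.2, -1.2, -0.2]
finger_gap: 28.4
finger_force: 15.0
```

Emit:
step_arm --series '[-0.1, 0.4, -0.6, 0, 1, 0, 0, -0.5, 0, 1, 0, 0, -0.4, 0, 1, 0, 0, 0, 0, 1]'

```text
clock: 25.28
eef_pos: [485.6, -87.3, 71.8]
eef_rot: [-3.142, -0.0, 2.824]
wrist_force: [-0.3, 0.2, -0.7]
finger_gap: 28.2
finger_force: 15.0
```

Emit:
step_arm --series '[0, 0, -0.4, 0, 1, 0, 0, 0, 0, 1, 0, 0, 0, 0, 1]'

```text
clock: 25.65
eef_pos: [485.7, -87.3, 71.6]
eef_rot: [3.142, 0.0, 2.824]
wrist_force: [-1.5, 0.1, 5.1]
finger_gap: 28.4
finger_force: 15.0
```

Contact. Releasing and looking.

Emit:
step_arm --series '[0, 0, 0, 0, 0.65, 0, 0, 0, 0, 0.6, 0, 0, 0, 0, 0.5, 0, 0, 5, 0, 0.5, 0, 0, 20, 0, 0.5, 0, 0, 35, 0, 0.5, 14, -5, 15, 0, 0.5, 14, -5, 0, 0, 0.5, 14, -5, 0, 0, 0.5, 0, 0, 0, 0, 0.5, 0, 0, 0, 0, 0.5]'

```text
clock: 27.02
eef_pos: [527.2, -102.1, 146.4]
eef_rot: [3.142, -0.0, 2.824]
wrist_force: [0.4, -0.3, -0.4]
finger_gap: 46.7
finger_force: 0.0
```

```bash
python3 -c "
from st import *
rel('w11',58)"
```

```text
stack top 1367 [array([ 2.62, -2.53]), array([23.11, 29.4 ]), np.float64(0.02)] z 57.2
tcp w,l 0.64 -42.45 [ 527.2 -102.1  146.4] 161.79
held wax few
```

View pics/w11.png

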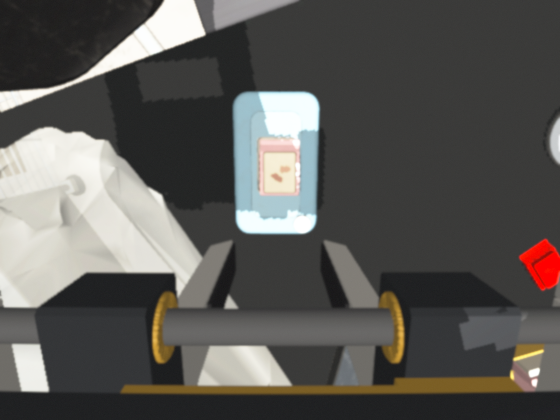

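Pink sits squarely on yellow, within 1 mm. Next is green, at tool yaw 60°.

Emit:
step_arm --series '[1.1, 21, 0, -0.099, 0.45, 1.1, 21, 0, -0.099, 0.45, 1.1, 21, 0, -0.099, 0.45, 1.1, 21, 0, -0.099, 0.45, 1.1, 21, 0, -0.099, 0.45, 1.1, 21, 0, -0.099, 0.45, 1.1, 21, 0, -0.099, 0.45, 1.1, 21, 0, -0.099, 0.45, 1.1, 21, 0, -0.099, 0.45, 1.1, 21, 0, -0.099, 0.45, 1.1, 21, 0, -0.099, 0.45, 1.1, 21, 0, -0.099, 0.45, 1.1, 21, 0, -0.099, 0.45, 1.1, 21, 0, -0.099, 0.45, 1.1, 21, -20, -0.099, 0.45, 1.1, 21, -20, -0.099, 0.45, 1.1, 21, -20, -0.099, 0.45, 1.1, 21, -20, -0.098, 0.45, 0, 0, 0, 0, 0.45, 0, 0, 0, 0, 0.45]'

```text
clock: 29.58
eef_pos: [547.6, 275.2, 67.3]
eef_rot: [3.141, -0.0, 1.045]
wrist_force: [0.2, -0.6, 0.2]
finger_gap: 51.5
finger_force: 0.0
```

Run:
```python
from m import *
s=manip.read_state();print(s['eef_pos'],np.degrees(s['eef_rot']))
z=shot('wrist','w12')
meas('w12',dict(green=(545.5,273,12)))
```

```text
[547.56737916 275.21366923  67.2735898 ] [ 1.79972890e+02 -2.62095620e-02  5.98619852e+01]
green foot [546.2 274.7] [35.9 28.9] yawY-90=-28.8 | top [545.8 274.1] [30.1 23.1] -29.0 meantop [546.3 274.7  11.6] n 2224
```

Emit:
step_arm --series '[-0.4, 1, -15, 0.01, 0.45, 0, 0, -15, 0, 0.45, 0, 0, -8, 0, 0.45, 0, 0, -2.5, 0, 0.45, 0, 0, 0, 0, 0.6, 0, 0, 0, 0, 0.7, 0, 0, 0, 0, 1, 0, 0, 0, 0, 1, 0, 0, 0, 0, 1, 0, 0, 0, 0, 1]'

```text
clock: 30.88
eef_pos: [547.2, 276.8, 26.1]
eef_rot: [3.141, -0.0, 1.053]
wrist_force: [0.9, 0.7, 2.1]
finger_gap: 28.4
finger_force: 15.0
```

Emit:
step_arm --series '[0, 0, 15, 0, 1, 0, 0, 30, 0, 1, 0, 0, 40, 0, 1, 0, 0, 35, 0, 1, -1.2, -23.7, 0, 0.1106, 1, -1.2, -23.7, 0, 0.1106, 1, -1.2, -23.7, 0, 0.1106, 1, -1.2, -23.7, 0, 0.1106, 1, -1.2, -23.7, 0, 0.1106, 1, -1.2, -23.7, 0, 0.1106, 1, -1.2, -23.7, 0, 0.1106, 1, -1.2, -23.7, 0, 0.1106, 1, -1.2, -23.7, 0, 0.1106, 1, -1.2, -23.7, 0, 0.1106, 1, -1.2, -23.7, 0, 0.1106, 1, -1.2, -23.7, 0, 0.1106, 1, -1.2, -23.7, 0, 0.1106, 1, -1.2, -23.7, 0, 0.1106, 1, -1.2, -23.7, 0, 0.1106, 1, -1.2, -23.7, 0, 0.1106, 1]'

```text
clock: 33.38
eef_pos: [527.8, -103.3, 146.9]
eef_rot: [3.142, 0.001, 2.826]
wrist_force: [0.1, 0.1, -0.6]
finger_gap: 28.0
finger_force: 15.0
```

Emit:
step_arm --series '[0, 0, 0, 0, 1, 0, 0, 0, 0, 1]'

```text
clock: 33.62
eef_pos: [527.9, -102.0, 146.4]
eef_rot: [3.141, 0.0, 2.82]
wrist_force: [-0.0, 1.4, 0.3]
finger_gap: 28.3
finger_force: 15.0
```

```bash
python3 -c "
from st import *
rel('w13',58)"
```

```text
stack top 1370 [array([ 2.31, -2.47]), array([29.33, 23.09]), np.float64(89.98)] z 57.2
tcp w,l 1.0 -43.08 [ 527.9 -102.   146.4] 161.6
held wax 2318 [array([  0.52, -45.74]), array([25.7, 29.4]), np.float64(0.61)] z 131.7
```

Emit:
step_arm --series '[-13.7, 4.7, 0, 0.003, 1, -13.7, 4.7, 0, 0, 1, -13.7, 4.7, 0, 0, 1, 0, 0, -15, 0, 1, 0, 0, -22, 0, 1, 0, 0, -14, 0, 1, 0, 0, -7, 0, 1, 0, 0, -3, 0, 1, 0, 0, 0, 0, 1, 0, 0, 0, 0, 1]'

```text
clock: 34.92
eef_pos: [487.0, -88.5, 85.4]
eef_rot: [3.142, 0.001, 2.825]
wrist_force: [-0.3, -0.6, -0.4]
finger_gap: 28.0
finger_force: 15.0
```

Emit:
step_arm --series '[-0.2, 0.5, -0.6, 0, 1, 0, 0, -0.5, 0, 1, 0, 0, -0.4, 0, 1, 0, 0, 0, 0, 1, 0, 0, 0, 0, 1]'

```text
clock: 35.55
eef_pos: [486.6, -87.9, 83.5]
eef_rot: [3.142, 0.0, 2.825]
wrist_force: [0.1, -0.0, 1.7]
finger_gap: 28.1
finger_force: 15.0
```

Light contact. Releasing, rising and checking.

Emit:
step_arm --series '[0, 0, -0.2, 0, 1, 0, 0, 0, 0, 0.65, 0, 0, 0, 0, 0.6, 0, 0, 0, 0, 0.5, 0, 0, 5, 0, 0.5, 0, 0, 20, 0, 0.5, 0, 0, 35, 0, 0.5, 14, -5, 15, 0, 0.5, 14, -5, 0, 0, 0.5, 14, -5, 0, 0, 0.5, 0, 0, 0, 0, 0.5, 0, 0, 0, 0, 0.5]'

```text
clock: 37.05
eef_pos: [528.1, -102.8, 158.2]
eef_rot: [-3.142, -0.0, 2.825]
wrist_force: [-0.6, 0.1, 0.4]
finger_gap: 46.9
finger_force: 0.0
```

```bash
python3 -c "
from st import *
rel('w14',70)
im,d,i=shot('side','s1'); t=np.load('w14.npz')['im']
cv2.imwrite('pics/f.png',np.hstack([t[70:270,200:400],cv2.resize(im[150:220,265:345],(229,200),interpolation=cv2.INTER_CUBIC)]))
im,d,i=shot('top','t1')
P0=np.load('top0.npz')['im'].astype(int);print([ (n,abs(im.astype(int)-P0)[v-12:v+12,u-12:u+12].mean().round(1)) for n,u,v in(('dish',275,210),('cover',231,261),('slide',156,226))])
"
```

```text
stack top 1342 [array([ 2.27, -2.44]), array([28.56, 23.1 ]), np.float64(89.97)] z 69.0
tcp w,l 0.33 -43.51 [ 528.1 -102.8  158.2] 161.89
held wax few
[('dish', np.float64(1.2)), ('cover', np.float64(1.0)), ('slide', np.float64(0.1))]
```

View pics/f.png

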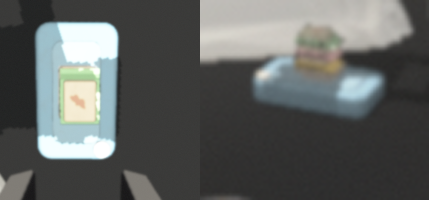

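The stack stands square and in order (mould, yellow, pink, green), with its top at 69 mm against 70 expected. The bystanders have not moved and the arm is clear, so I'm handing in.

```bash
python3 -c "
from cell import manip
print(manip.sign_off())"
```

```text
the job is handed in; nothing more can be done
None
```

The job is handed in: the mould is about 2 mm off the pack's centre and lined up with its length, with yellow, pink and green stacked squarely on it wax side up, the bystanders unmoved, and about 37 s used; no verdict was returned.

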